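# Dial the knife safe's thumbwheels and slide its bolt open

### The job

Unlock the kitchen's knife safe: roll the left thumbwheel to 3 and the right one to 2 (left and right as seen from the robot), keeping the middle one on the 5 where it already stands, and only then push the bolt on the cover fully open to the left. Work gently, with no more than 20 N on the safe or anything on it, and leave everything else where it is.

Things in the scene. Friction and masses are not known exactly. Their poses are not given: they have to be found in the camera images.
- safe: Knife safe: grey steel box fixed to the steel table, 200 mm (its x) x 270 mm (its y) x 100 mm high; origin at the centre of its underside, its front (bolt side) faces its -x. Its flat top cover is 100 mm above the table. Three white thumbwheels stand out of slots in the cover, side by side along its y. Anything on it pressed or squeezed with more than 20 N spoils the lock.
- crown_left (a point): Nominal top (crown) of the left thumbwheel (left = towards the safe's +y), at (30, 50, 120) mm in the safe's frame, axes as the safe's; a point fixed to the safe, it does not follow the wheel. The loose mounting leaves the real crown anywhere from 7 mm below to 7 mm above it, differently for each wheel: feel for it.
- crown_middle (a point): Nominal top (crown) of the middle thumbwheel, at (30, 0, 120) mm in the safe's frame, axes as the safe's; a point fixed to the safe, it does not follow the wheel. The loose mounting leaves the real crown anywhere from 7 mm below to 7 mm above it, differently for each wheel: feel for it.
- crown_right (a point): Nominal top (crown) of the right thumbwheel, at (30, -50, 120) mm in the safe's frame, axes as the safe's; a point fixed to the safe, it does not follow the wheel. The loose mounting leaves the real crown anywhere from 7 mm below to 7 mm above it, differently for each wheel: feel for it.
- wheel_left (a joint): Angle (rad) of the left thumbwheel; number n (1 to 6) is set at (n - 1) x 1.047 rad. All three alike: smooth white disc, 72 mm diameter, 22 mm wide, axle along the safe's y, with groups of 1 to 6 black dots 60 degrees apart, a thin grey line between groups. The group centred on the crown, level with the black dashes on the cover, is set. Rolling the crown towards the safe's +x (away from the bolt) raises the value.
- wheel_middle (a joint): Angle (rad) of the middle thumbwheel; number n (1 to 6) is set at (n - 1) x 1.047 rad. Leave it. All three wheels have end stops at -0.3 and 5.54 rad, and stay where they are left: a friction drag of about 3 N at the rim holds them.
- wheel_right (a joint): Angle (rad) of the right thumbwheel; number n (1 to 6) is set at (n - 1) x 1.047 rad. Each wheel is rolled by a shut fingertip pressed on its crown and dragged along the safe's x, with 6 to 12 N of press (less slips). Under the press the wheel gives by 1 mm per 5 N, at most 6 mm, then is rigid; it springs back.
- bolt_knob (a point): Centre of the bolt's knob: dark steel block 34 mm (safe's x) x 16 mm (safe's y) x 26 mm high on the cover, in front of the wheels; the centre is 14 mm above the cover. Moves with the bolt. Push it sideways with shut fingers: a gripper's squeeze is too much for it.
- bolt (a joint): Travel of the bolt (m): 0 locked, 0.040 fully open at a hard end stop; grows towards the safe's +y. About 2 N of friction; stays where left.
- jar_c (a point): Bystander, leave alone: small lidded jar, 40 mm diameter, 50 mm high, loose on the far right corner of the safe's cover; point half-way up.
- bowl_c (a point): Bystander, leave alone: metal bowl, 160 mm diameter, 60 mm high; point half-way up.
- trays_c (a point): Bystander, leave alone: stack of black trays, 110 x 150 x 35 mm; point at its middle.
- tape_c (a point): Bystander, leave alone: clear tape ring, 90 mm diameter, 24 mm high, behind the safe; point at its middle.
- cup_c (a point): Bystander, leave alone: white cup, 70 mm diameter, 80 mm high; point half-way up.
- spatula_c (a point): Bystander, leave alone: spatula lying on the table, long axis its x; point 10 mm above its origin.

How it is judged:
By the outcome, as a careful person would: the job done as asked, in the order asked, and still so for the second after the job is handed in, with the robot touching nothing.
It also fails if it takes over 69 s, if anything falls off the work surface, if the arm or the gripper's body presses on something with over 40 N, if the wrist force passes 120 N, or if a joint passes its speed limit or range.

### The arm

A 6-joint arm with a two-finger parallel gripper is mounted at the origin on the work surface. World frame = base frame: x ahead of the robot, y to its left, z up, the work surface at z = 0. Lengths are in m, angles in degrees, forces in N, time in s.
With the tool pointing down it reaches from about 0.3 to 0.875 m from the base axis. Payload 6.4 kg.
Tool frame: the origin (TCP) lies midway between the tips of the shut fingers; the grasp point (between the pads) lies 19 mm behind it; z points along the fingers, y is the line along which they close (so a half turn about z gives the same grasp; the last joint's range is limited). The gripper opens to 88 mm and grips with 3 to 60 N. Pads are 18 mm wide; open, the fingers measure 123 mm over their backs; the gripper's body (75 mm by 187 mm) begins 45 mm behind the grasp point.
Start: joints at [-75.189, 10.359, 92.074, -0, 77.567, -11.82], TCP at [0.258, -0.514, 0.239] pointing down, gripper open.
Joint ranges: [-171.53, 171.53], [-51.25, 118.39], [17.06, 147.69], [-65.23, 245.23], [0, 150.52], [-178.68, 178.68]. Speed limits (degrees/s): [147.25, 147.25, 172.46, 180, 180, 180].

### API

Orientations are given as a 3x3 rotation matrix whose columns are the frame's x, y, z axes.
In Python, from station import bot, vision gives the robot as it stands. The module is installed in compiled form; this text tells all that it offers.
- The arm moves only by the shell command python3 -m crank 'ROWS' [FORCE]. ROWS is text: rows parted by semicolons, each of 7 numbers parted by spaces: the turn, a rotation vector about the tool's x, y, z in degrees, then the shift along the tool's x, y, z in mm, then the closure, from -1 (fully open) to 1 (shut), so that 0 is half open. In form: ax ay az x y z grip; .... A call has 1 to 10 rows; each row is the pose to reach, as a shift and turn from the pose commanded when the call began, along the tool's axes at that moment; what a row does not reach only later rows make up. A row lasts 1/8 s, in which the tool goes at most 62.5 mm and 10.7 degrees, less where a joint would pass 70% of its speed; a pose out of reach is approached as far as the arm can. A call with a gripper value outside its range is refused whole. The fingers move at their own pace and stop on an object; FORCE is the grip in N (left out, the last holds). Time passes only in rows, so rows that repeat a pose let the fingers close. It gives the time, the measured TCP pose, the force, the opening and the grip force at its end, in the units of the state.
- bot.read_state(): the state, without advancing time (a new reading comes with each control period).
- vision.snapshot(name): name is "scene" or "top"; returns (picture, depth): 400x640x3 uint8, blue, green, red; 400x640 float32, m along the optical axis (not along the pixel's ray), 0 where there is no reading.
- vision.camera_info(name): a dict with "camera_matrix" (3x3 intrinsics, pixels), "R" (3x3) and "t" (3): a world point X has camera coordinates R X + t. Camera axes: x right, y down, z forward; pixel columns grow to the right and rows downward; lengths in m; the calibration is good to about 2 mm. A picture is of the moment at which its call begins. camera_info takes no time and is no camera call.
- bot.sign_off(): hands the job in; it is judged then, once.
The state is a dict: "time": time; "joint_positions": joint angles; "qd": joint speeds; "tau": joint torques, N m; "position": TCP position; "ee_rot": TCP orientation; "force": force on the tool from outside, world axes, zero at the start; "torque": the same for the moment, N m; "finger_gap": opening from 0.0 (shut) to 1.0 (fully open); "gripper_force": force on a finger pad.
Only numpy, scipy, OpenCV 4.12 (cv2) and the standard library are available. Lean on these libraries where they do the work, as an engineer would, in place of code of your own. Each camera call takes 0.05 s, during which the arm holds its last target. There are 200 camera calls.

## Working session

There is one attempt and no reset: what is moved stays moved. The work goes in short steps, Python scripts to look and compute and a shell command to move; the robot and the scene stay as the last step left them, time stands still between calls to the robot, and variables do not carry over. Pictures are saved under pics/ and viewed, at most 10 in all, crops included, and the job is handed in when it is done.

```bash
mkdir -p pics; ls; python3 - <<'E'
from station import bot,vision
import cv2,numpy as np
for n in("scene","top"):
    p,d=vision.snapshot(n); cv2.imwrite(f"pics/{n}0.png",p); np.save(f"{n}0.npy",d)
    i=vision.camera_info(n); print(n,{k:np.round(v,4).tolist() for k,v in i.items()})
s=bot.read_state(); print(s)
E
```

```text
pics
scene {'camera_matrix': [[435.81, 0.0, 327.4567], [0.0, 435.81, 190.0767], [0.0, 0.0, 1.0]], 'R': [[-0.8278, 0.5608, 0.0161], [0.3582, 0.5505, -0.7541], [-0.4317, -0.6185, -0.6566]], 't': [0.4606, -0.1136, 1.6864]}
top {'camera_matrix': [[520.458, 0.0, 307.1248], [0.0, 520.458, 198.7275], [0.0, 0.0, 1.0]], 'R': [[-0.0167, -0.9998, 0.0126], [-0.9977, 0.0159, -0.0655], [0.0653, -0.0137, -0.9978]], 't': [-0.0097, 0.5721, 2.0396]}
{'time': 0.1, 'joint_positions': array([-7.51888103e+01,  1.03982906e+01,  9.21249293e+01,  5.05268620e-04,
        7.75678744e+01, -1.18196782e+01]), 'qd': array([-0.00971599,  0.03312981, -0.13365316, -0.01314263, -0.03323748,
       -0.00957907]), 'tau': array([ 9.89180808e-04, -4.34813154e+01, -3.42695296e+01,  7.04527879e-02,
        3.39941145e-02, -4.62284981e-05]), 'position': array([ 0.2576357 , -0.51351692,  0.23790223]), 'ee_rot': array([[ 8.93913799e-01,  4.48238732e-01, -3.98106493e-04],
       [ 4.48238785e-01, -8.93912536e-01,  1.53926998e-03],
       [ 3.34088040e-04, -1.55442145e-03, -9.99998736e-01]]), 'force': array([ 0.03993134, -0.17949646, -0.14021271]), 'torque': array([-0.0024058 ,  0.01731718,  0.00436381]), 'gripper_force': 0.0, 'finger_gap': 0.9981369063674347}
```

View pics/scene0.png

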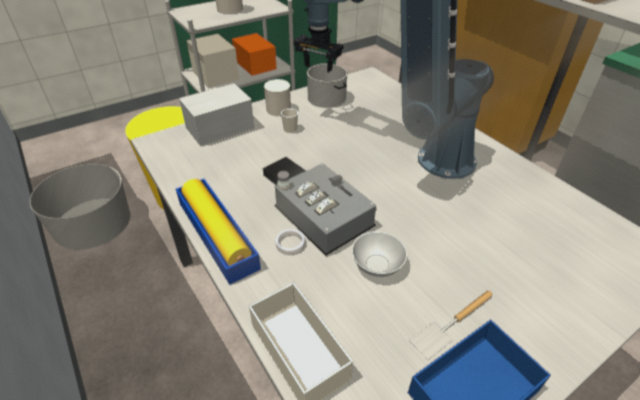

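View pics/top0.png

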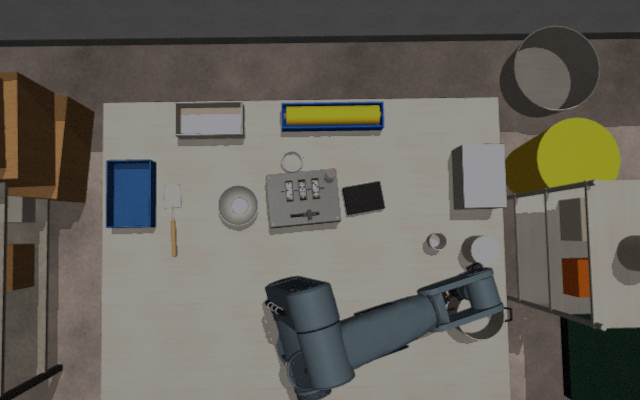

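The scene view shows the safe around (325,205). In the top view it is around (303,198), with the wheels at about (289,189), (302,189) and (315,188) and the knob at about (306,215). I'll enlarge both.

```bash
cat >h.py <<'E'
import numpy as np,cv2
from station import bot,vision
def onz(n,u,v,z):
    i=vision.camera_info(n);R=np.array(i["R"]);t=np.array(i["t"]);K=np.array(i["camera_matrix"])
    d=R.T@np.linalg.solve(K,[u,v,1]);c=-R.T@t
    return c+d*(z-c[2])/d[2]
def cloud(n,d):
    i=vision.camera_info(n);R=np.array(i["R"]);t=np.array(i["t"]);K=np.array(i["camera_matrix"])
    v,u=np.mgrid[:400,:640];P=np.stack([u,v,np.ones_like(u)],-1)@np.linalg.inv(K).T*d[...,None]
    return (P-t)@R
def tri(a,b):
    A=[];y=[]
    for n,(u,v) in(("scene",a),("top",b)):
        i=vision.camera_info(n);R=np.array(i["R"]);t=np.array(i["t"]);K=np.array(i["camera_matrix"])
        d=R.T@np.linalg.solve(K,[u,v,1]);d/=np.linalg.norm(d);M=np.eye(3)-np.outer(d,d);A.append(M);y.append(M@(-R.T@t))
    return np.linalg.lstsq(np.vstack(A),np.hstack(y),rcond=None)[0]
E
python3 - <<'E'
from h import *
for n,(x0,x1,y0,y1),k in(("top",(258,348,162,234),8),("scene",(268,382,162,250),6)):
    p=cv2.imread(f"pics/{n}0.png")[y0:y1,x0:x1]
    cv2.imwrite(f"pics/{n}0c.png",cv2.resize(p,None,fx=k,fy=k,interpolation=cv2.INTER_CUBIC))
    P=cloud(n,np.load(f"{n}0.npy"))
    m=(abs(P[...,2]-.1)<.012)&(P[...,0]>.4)&(P[...,0]<.85)&(abs(P[...,1])<.2)
    q=P[m]; print(n,m.sum(),np.median(q,0),cv2.minAreaRect((q[:,:2]*1000).astype(np.float32)))
E
```

```text
top 3267 [0.56460089 0.00263995 0.09983002] ((655.6948852539062, 3.9978179931640625), (365.9729919433594, 270.0597839355469), 4.597181797027588)
scene 3394 [0.57423829 0.02618897 0.10007134] ((572.4609985351562, 1.004486083984375), (205.2834930419922, 274.18804931640625), 4.760457992553711)
```

View pics/top0c.png

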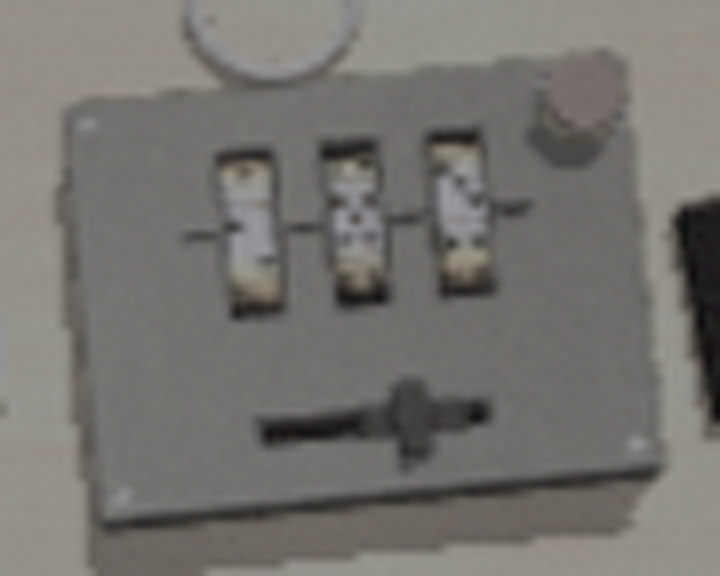

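View pics/scene0c.png

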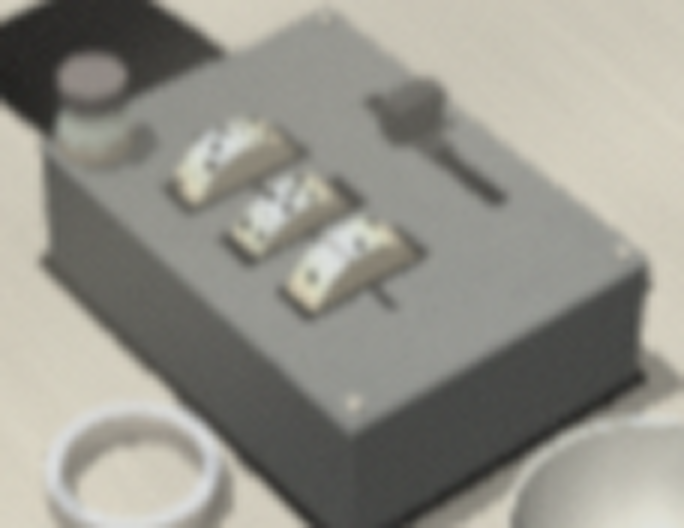

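```bash
python3 - <<'E'
from h import *
T=lambda x,y:((x+.5)/8-.5+258,(y+.5)/8-.5+162)
S=lambda x,y:((x+.5)/6-.5+268,(y+.5)/6-.5+162)
top=[T(88,125),T(120,495),T(638,443)];sc=[S(353,402),S(625,250),S(325,17)]
for a,b in zip(sc,top): print("screw",tri(a,b).round(4),onz("top",*b,.1).round(4),onz("scene",*a,.1).round(4))
for nm,a,b in (("jar lid",S(92,76),T(586,90)),("knob top",S(415,97),T(410,395))): print(nm,tri(a,b).round(4))
for n in("top","scene"):
    P=cloud(n,np.load(f"{n}0.npy"));m=(abs(P[...,2]-.1)<.006)&(abs(P[...,0]-.58)<.14)&(abs(P[...,1])<.17)
    m=cv2.morphologyEx(m.astype(np.uint8),cv2.MORPH_OPEN,np.ones((3,3)))>0
    q=P[m];print(n,cv2.minAreaRect((q[:,:2]*1000).astype(np.float32)))
# unwrap wheels
from numpy import cos,sin
yaw=np.radians(4.7);R=np.array([[cos(yaw),-sin(yaw),0],[sin(yaw),cos(yaw),0],[0,0,1]])
c=(onz("top",*top[0],.1)+onz("top",*top[2],.1)+onz("scene",*sc[0],.1)+onz("scene",*sc[2],.1))/4;c[2]=0;print("c",c)
out=[]
for n in("top","scene"):
    i=vision.camera_info(n);img=cv2.imread(f"pics/{n}0.png");row=[]
    for y in(50,0,-50):
        a=np.radians(np.linspace(75,-75,301));w=np.linspace(14,-14,113)
        A,W=np.meshgrid(a,w,indexing="ij")
        X=np.stack([30+36*sin(A),y+W,84+36*cos(A)],-1)/1000@R.T+c
        q=(X@np.array(i["R"]).T+np.array(i["t"]))@np.array(i["camera_matrix"]).T
        uv=(q[...,:2]/q[...,2:]).astype(np.float32)
        im=cv2.remap(img,uv[...,0],uv[...,1],cv2.INTER_CUBIC)
        for k in range(-60,61,30): cv2.line(im,(0,150-2*k),(8 if k else 16,150-2*k),(0,0,255),1)
        row+=[im,np.zeros((301,10,3),np.uint8)]
    out.append(np.hstack(row))
cv2.imwrite("pics/unw.png",cv2.resize(np.hstack(out),(800,400)))
E
```

```text
screw [0.6498 0.1278 0.1041] [0.6511 0.1275 0.1   ] [0.6468 0.1253 0.1   ]
screw [0.4737 0.1152 0.1049] [0.475  0.1144 0.1   ] [0.4688 0.1123 0.1   ]
screw [ 0.4947 -0.1303  0.1052] [ 0.4956 -0.1312  0.1   ] [ 0.4902 -0.1354  0.1   ]
jar lid [ 0.6576 -0.1063  0.1502]
knob top [ 0.5151 -0.0201  0.1321]
top ((572.3045043945312, -2.390838623046875), (196.4725341796875, 268.6862487792969), 4.215989112854004)
scene ((572.8756713867188, 1.4611358642578125), (204.32691955566406, 274.6519775390625), 5.235159873962402)
c [ 0.57092508 -0.00346107  0.        ]
```

View pics/unw.png

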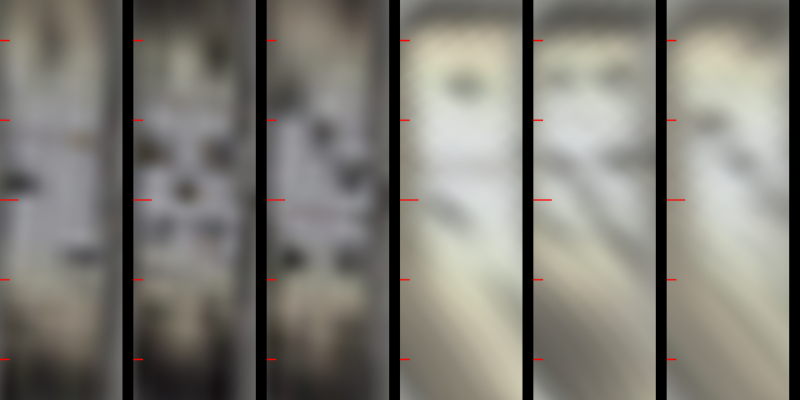

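The top unwrap puts the dots at about (183, 257) on the left wheel, giving a 2 roughly 11° short. The middle 5 is centred at row 190. The right 3 is centred at row 133, about 21° past. So:

| Wheel | Now (rad) | Change needed (rad) |
|---|---|---|
| Left | ≈0.86 | +1.24 |
| Right | ≈2.47 | −1.42 |

The safe is at about (0.573, −0.001) with a yaw of 4.7°. I'll move to above the right crown with tool x along the safe's +y and tool y along its +x.

```bash
R='0 0 -68.1 520 -260 0 1'; python3 -m crank '0 0 -68.1 520 -260 0 1; 0 0 -68.1 520 -260 0 1; 0 0 -68.1 520 -260 0 1; 0 0 -68.1 520 -260 0 1; 0 0 -68.1 520 -260 0 1; 0 0 -68.1 520 -260 0 1; 0 0 -68.1 520 -260 0 1; 0 0 -68.1 520 -260 0 1; 0 0 -68.1 520 -260 20 1; 0 0 -68.1 520 -260 40 1' 10
cat >>h.py <<'E'
def st():
    s=bot.read_state();y=np.radians(4.7);x,yy=s["position"][:2]-[.573,-.001]
    print("t",round(s["time"],2),"safe mm",np.round([1e3*(x*np.cos(y)+yy*np.sin(y)),1e3*(-x*np.sin(y)+yy*np.cos(y)),1e3*s["position"][2]],1),"F",np.round(s["force"],1),"yaw",round(float(np.degrees(np.arctan2(s["ee_rot"][1,0],s["ee_rot"][0,0]))),2),"z",s["ee_rot"][:,2].round(3),"gap",round(s["finger_gap"],2))
E
python3 -c "
from h import *;st()"
```

```text
time: 1.35
position: [0.6079, -0.0454, 0.1987]
ee_rot: [[-0.086, 0.996, 0.002], [0.996, 0.086, 0.0], [-0.0, 0.002, -1.0]]
force: [0.3, -1.1, 0.4]
finger_gap: 0.003
gripper_force: 0.0
t 1.35 safe mm [ 31.1 -47.1 198.7] F [ 0.3 -1.1  0.4] yaw 94.93 z [ 0.002  0.    -1.   ] gap 0.0
```

```bash
cat >ok.py <<'E'
import sys;from h import *;st();sys.exit(abs(bot.read_state()["force"][2])>3)
E
python3 -m crank '0 0 0 -3 11 50 1; 0 0 0 -3 11 66 1;0 0 0 -3 11 66 1;0 0 0 -3 11 66 1' >/dev/null; python3 ok.py && python3 -m crank '0 0 0 0 0 2 1;0 0 0 0 0 2 1' >/dev/null; python3 ok.py && python3 -m crank '0 0 0 0 0 2 1;0 0 0 0 0 2 1' >/dev/null;python3 ok.py && python3 -m crank '0 0 0 0 0 2 1;0 0 0 0 0 2 1' >/dev/null;python3 ok.py && python3 -m crank '0 0 0 0 0 2 1;0 0 0 0 0 2 1' >/dev/null;python3 ok.py && python3 -m crank '0 0 0 0 0 2 1;0 0 0 0 0 2 1' >/dev/null;python3 ok.py
```

```text
t 1.85 safe mm [ 40.8 -53.8 134.7] F [-0.  -0.5  0.3] yaw 94.69 z [ 0.003 -0.001 -1.   ] gap 0.0
t 1.85 safe mm [ 40.8 -53.8 134.7] F [-0.  -0.5  0.3] yaw 94.69 z [ 0.003 -0.001 -1.   ] gap 0.0
t 1.85 safe mm [ 40.8 -53.8 134.7] F [-0.  -0.5  0.3] yaw 94.69 z [ 0.003 -0.001 -1.   ] gap 0.0
t 1.85 safe mm [ 40.8 -53.8 134.7] F [-0.  -0.5  0.3] yaw 94.69 z [ 0.003 -0.001 -1.   ] gap 0.0
t 1.85 safe mm [ 40.8 -53.8 134.7] F [-0.  -0.5  0.3] yaw 94.69 z [ 0.003 -0.001 -1.   ] gap 0.0
t 1.85 safe mm [ 40.8 -53.8 134.7] F [-0.  -0.5  0.3] yaw 94.69 z [ 0.003 -0.001 -1.   ] gap 0.0False
False
False
False
False
False
```

```bash
sed -i 's/sys.exit(\(.*\))$/sys.exit(int(\1))/' ok.py
python3 -m crank '0 0 0 4 1 2 1;0 0 0 4 1 2 1;0 0 0 4 1 2 1' >/dev/null; python3 ok.py && python3 -m crank '0 0 0 0 0 2 1;0 0 0 0 0 2 1' >/dev/null && python3 ok.py && python3 -m crank '0 0 0 0 0 2 1;0 0 0 0 0 2 1' >/dev/null&&python3 ok.py && python3 -m crank '0 0 0 0 0 2 1;0 0 0 0 0 2 1' >/dev/null&&python3 ok.py && python3 -m crank '0 0 0 0 0 2 1;0 0 0 0 0 2 1' >/dev/null&&python3 ok.py && python3 -m crank '0 0 0 0 0 2 1;0 0 0 0 0 2 1' >/dev/null&&python3 ok.py
```

```text
t 2.23 safe mm [ 41.2 -49.1 131.3] F [ 1.1  0.4 -0.4] yaw 94.74 z [ 0.001 -0.    -1.   ] gap 0.01
t 2.48 safe mm [ 40.8 -49.  128.4] F [-0.8  1.  -0.2] yaw 94.73 z [-0.  0. -1.] gap 0.01
t 2.73 safe mm [ 40.9 -49.  126.4] F [-0.3  0.4  0.7] yaw 94.73 z [-0.001  0.    -1.   ] gap 0.0
t 2.98 safe mm [ 41.2 -49.1 125. ] F [-1.7 -0.2  2.1] yaw 94.73 z [ 0. -0. -1.] gap 0.01
t 3.23 safe mm [ 41.6 -49.2 123.9] F [-1.8  0.5  7.1] yaw 94.73 z [ 0.001 -0.    -1.   ] gap 0.01
```

```bash
python3 -m crank '0 0 0 0 0 1 1;0 0 0 0 -2 1 1;0 0 0 0 -4 1 1' >/dev/null; python3 ok.py;  python3 -m crank '0 0 0 0 -2 0 1;0 0 0 0 -4 0 1' >/dev/null; python3 ok.py
```

```text
t 3.6 safe mm [ 39.8 -49.3 124.1] F [3.6 2.4 7.9] yaw 94.72 z [ 0.007 -0.    -1.   ] gap 0.01
t 3.85 safe mm [ 35.7 -49.3 124.2] F [2.6 1.8 8.8] yaw 94.73 z [ 0.007 -0.001 -1.   ] gap 0.0
```

```bash
python3 -m crank '0 0 0 0 -2 0 1;0 0 0 0 -4 0 1;0 0 0 0 -6 0 1' >/dev/null; python3 ok.py;  python3 -m crank '0 0 0 0 -2 0 1;0 0 0 0 -4 0 1;0 0 0 0 -6 0 1' >/dev/null; python3 ok.py; python3 -m crank '0 0 0 0 -2 0 1;0 0 0 0 -4 0 1;0 0 0 0 -6 0 1' >/dev/null; python3 ok.py; python3 -c "
from h import *
p,_=vision.snapshot('top');q,_=vision.snapshot('scene')
cv2.imwrite('pics/m1.png',np.vstack([cv2.resize(p[162:212,268:348],(800,500),interpolation=2)[:300],cv2.resize(q[162:237,268:382],(800,526),interpolation=2)[:300]]))"
```

```text
t 4.22 safe mm [ 29.6 -49.3 124.1] F [3.6 1.5 8.7] yaw 94.73 z [ 0.006 -0.001 -1.   ] gap 0.0
t 4.6 safe mm [ 23.7 -49.3 124.2] F [2.7 1.3 8.3] yaw 94.73 z [ 0.007 -0.001 -1.   ] gap 0.01
t 4.97 safe mm [ 17.5 -49.3 124. ] F [2.8 2.1 8.4] yaw 94.73 z [ 0.006 -0.001 -1.   ] gap 0.01
```

View pics/m1.png

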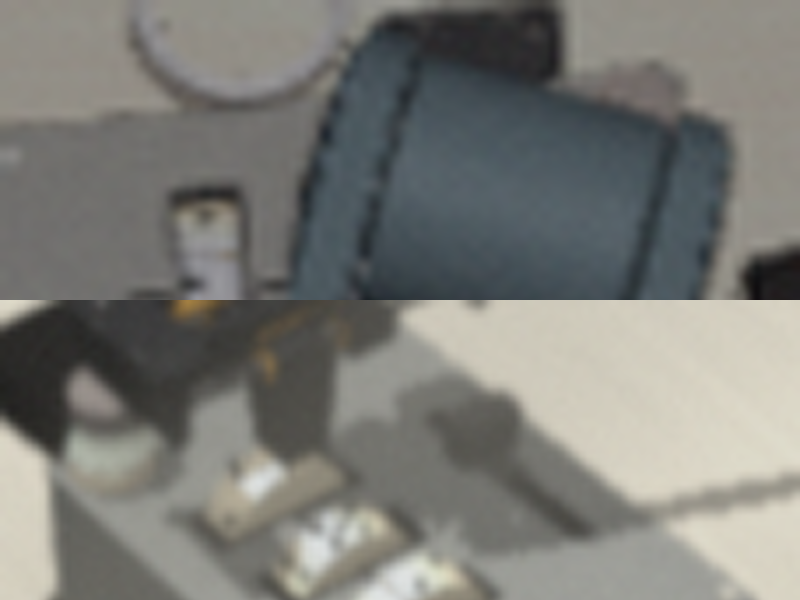

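The finger stands on the right wheel (scene part, about (290,440)) and the wheel is turning under a steady press of about 8.5 N. I'll lift, go back and repeat the stroke.

```bash
python3 -m crank '0 0 0 0 0 -12 1;0 0 0 0 12 -12 1;0 0 0 0 24.5 -12 1;0 0 0 0 24.5 -4 1;0 0 0 0 24.5 -2 1;0 0 0 0 24.5 -1 1;0 0 0 0 24.5 0 1;0 0 0 0 24.5 0 1' >/dev/null; python3 ok.py;  python3 -m crank '0 0 0 0 -2 0 1;0 0 0 0 -4 0 1;0 0 0 0 -6 0 1;0 0 0 0 -8 0 1;0 0 0 0 -10 0 1;0 0 0 0 -12 0 1' >/dev/null; python3 ok.py; python3 -m crank '0 0 0 0 -2 0 1;0 0 0 0 -4 0 1;0 0 0 0 -6 0 1;0 0 0 0 -8 0 1;0 0 0 0 -10 0 1;0 0 0 0 -12 0 1;0 0 0 0 -12 0 1' >/dev/null; python3 ok.py; python3 -m crank '0 0 0 0 0 -10 1;0 0 0 50 12 -30 1;0 0 0 100 24 -30 1;0 0 0 100 24 -30 1;0 0 0 100 24 -30 1' >/dev/null; python3 ok.py; cat >unw.py <<'E'
import sys;from h import *;from numpy import cos,sin
def unw(name,c=(.573,-.001,0),tops=(120,120,120),cams=("top","scene")):
    yaw=np.radians(4.7);R=np.array([[cos(yaw),-sin(yaw),0],[sin(yaw),cos(yaw),0],[0,0,1]]);out=[]
    for n in cams:
        i=vision.camera_info(n);img=vision.snapshot(n)[0];cv2.imwrite(f"pics/{name}_{n}.png",img);row=[]
        for y,tz in zip((50,0,-50),tops):
            A,W=np.meshgrid(np.radians(np.linspace(75,-75,301)),np.linspace(14,-14,113),indexing="ij")
            X=np.stack([30+36*sin(A),y+W,tz-36+36*cos(A)],-1)/1000@R.T+np.array(c)
            q=(X@np.array(i["R"]).T+np.array(i["t"]))@np.array(i["camera_matrix"]).T
            uv=(q[...,:2]/q[...,2:]).astype(np.float32)
            im=cv2.remap(img,uv[...,0],uv[...,1],cv2.INTER_CUBIC)
            for k in range(-60,61,30): cv2.line(im,(0,150-2*k),(8 if k else 16,150-2*k),(0,0,255),1)
            row+=[im,np.zeros((301,10,3),np.uint8)]
        out.append(np.hstack(row))
    cv2.imwrite(f"pics/{name}.png",cv2.resize(np.hstack(out),(800,400)))
E
python3 -c "
from unw import *
unw('u1',tops=(120,120,125))"
```

```text
t 6.08 safe mm [ 40.7 -49.4 123.3] F [-0.3 -0.3 11.4] yaw 94.74 z [ 0.003 -0.001 -1.   ] gap 0.01
t 6.83 safe mm [ 29.8 -49.4 123.8] F [ 3.6  1.7 11.1] yaw 94.73 z [ 0.006 -0.001 -1.   ] gap 0.01
t 7.7 safe mm [ 17.5 -49.4 123.6] F [ 1.7  1.1 10.7] yaw 94.73 z [ 0.005 -0.001 -1.   ] gap 0.01
t 8.32 safe mm [ 38.6  50.8 150.8] F [ 0.6 -1.5  0.8] yaw 94.77 z [-0.002 -0.    -1.   ] gap 0.01
```

View pics/u1.png

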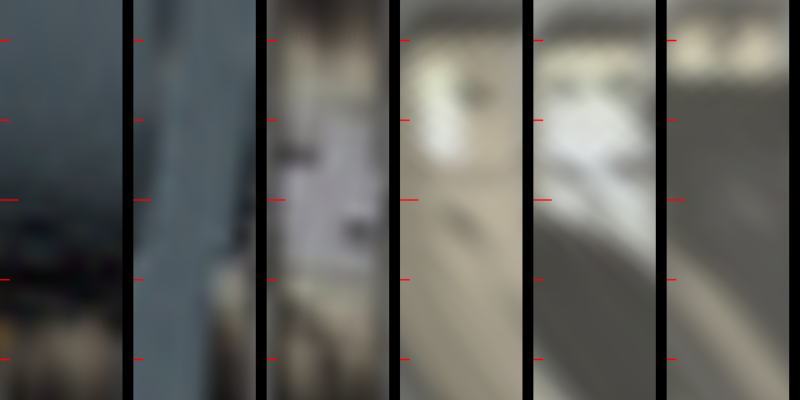

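The right wheel now shows a 2, with dots at (295,157) and (355,230), so about +2°. Now the left wheel.

```bash

python3 -m crank '0 0 0 -1 -20 8 1;0 0 0 -1 -20 18 1;0 0 0 -1 -20 18 1;0 0 0 -1 -20 18 1' >/dev/null; python3 ok.py && python3 -m crank '0 0 0 0 0 3 1;0 0 0 0 0 3 1' >/dev/null && python3 ok.py && python3 -m crank '0 0 0 0 0 2 1;0 0 0 0 0 2 1' >/dev/null && python3 ok.py && python3 -m crank '0 0 0 0 0 2 1;0 0 0 0 0 2 1' >/dev/null&&python3 ok.py && python3 -m crank '0 0 0 0 0 2 1;0 0 0 0 0 2 1' >/dev/null&&python3 ok.py && python3 -m crank '0 0 0 0 0 2 1;0 0 0 0 0 2 1' >/dev/null&&python3 ok.py && python3 -m crank '0 0 0 0 0 2 1;0 0 0 0 0 2 1' >/dev/null&&python3 ok.py && python3 -m crank '0 0 0 0 0 2 1;0 0 0 0 0 2 1' >/dev/null&&python3 ok.py && python3 -m crank '0 0 0 0 0 2 1;0 0 0 0 0 2 1' >/dev/null&&python3 ok.py
```

```text
t 8.93 safe mm [ 20.1  49.5 133.9] F [-0.7 -0.1 -1.4] yaw 94.7 z [ 0. -0. -1.] gap 0.0
t 9.18 safe mm [ 19.6  50.  130.6] F [0.1 0.7 0.2] yaw 94.74 z [-0.  0. -1.] gap 0.0
t 9.43 safe mm [ 19.4  50.  128.5] F [-0.4  0.5  0. ] yaw 94.73 z [-0.  0. -1.] gap 0.01
t 9.68 safe mm [ 19.4  50.  126.5] F [ 1.3  0.3 -0.4] yaw 94.73 z [-0.  0. -1.] gap 0.01
t 9.93 safe mm [ 19.7  49.9 125.1] F [-0.7 -0.1  3.3] yaw 94.73 z [ 0.001 -0.    -1.   ] gap 0.01
```

```bash
python3 -m crank '0 0 0 0 0 1 1;0 0 0 0 0 2 1;0 0 0 0 0 2.5 1;0 0 0 0 0 2.5 1' >/dev/null; python3 ok.py;  python3 -m crank '0 0 0 0 2 0 1;0 0 0 0 4 0 1;0 0 0 0 6 0 1;0 0 0 0 8 0 1;0 0 0 0 10 0 1' >/dev/null; python3 ok.py; python3 -m crank '0 0 0 0 2 0 1;0 0 0 0 4 0 1;0 0 0 0 6 0 1;0 0 0 0 8 0 1;0 0 0 0 10 0 1;0 0 0 0 12 0 1;0 0 0 0 13 0 1;0 0 0 0 13 0 1' >/dev/null; python3 ok.py
```

```text
t 10.43 safe mm [ 20.1  49.9 123.6] F [-3.9  0.2  9.9] yaw 94.74 z [ 0.001 -0.    -1.   ] gap 0.01
t 11.05 safe mm [ 30.1  49.8 123.7] F [-3.7  0.6 10.4] yaw 94.74 z [ 0.001 -0.    -1.   ] gap 0.0
t 12.05 safe mm [ 43.2  49.8 123.4] F [-1.  -0.8  8. ] yaw 94.73 z [ 0.002 -0.    -1.   ] gap 0.01
```

```bash
python3 -m crank '0 0 0 0 0 -12 1;0 0 0 0 -12 -12 1;0 0 0 0 -23.5 -12 1;0 0 0 0 -23.5 -4 1;0 0 0 0 -23.5 -2 1;0 0 0 0 -23.5 -1 1;0 0 0 0 -23.5 0 1;0 0 0 0 -23.5 0 1' >/dev/null; python3 ok.py;  python3 -m crank '0 0 0 0 2 0 1;0 0 0 0 4 0 1;0 0 0 0 6 0 1;0 0 0 0 8 0 1;0 0 0 0 10 0 1' >/dev/null; python3 ok.py; python3 -m crank '0 0 0 0 2 0 1;0 0 0 0 4 0 1;0 0 0 0 6 0 1;0 0 0 0 8 0 1;0 0 0 0 10 0 1;0 0 0 0 10 0 1' >/dev/null; python3 ok.py; python3 -m crank '0 0 0 0 0 -15 1;0 0 0 0 0 -80 1;0 0 0 0 -60 -80 1;0 0 0 0 -120 -80 1;0 0 0 0 -180 -80 1;0 0 0 0 -240 -80 1;0 0 0 0 -260 -80 1;0 0 0 0 -260 -80 1;0 0 0 0 -260 -80 1' >/dev/null; python3 ok.py;python3 -c "
from unw import *
unw('u2',tops=(125.5,120,125))"
```

```text
t 13.05 safe mm [ 19.8  49.9 123.5] F [-3.9 -0.3 10.4] yaw 94.73 z [ 0.001  0.    -1.   ] gap 0.0
t 13.68 safe mm [ 29.8  49.9 123.5] F [-3.2 -0.  10.1] yaw 94.74 z [ 0.001 -0.    -1.   ] gap 0.01
t 14.43 safe mm [ 40.1  49.9 123.5] F [-1.6  0.   9.3] yaw 94.73 z [ 0.002 -0.    -1.   ] gap 0.0
t 15.55 safe mm [-219.9   49.5  202.8] F [-0.   0.7  0.1] yaw 94.72 z [ 0.001 -0.    -1.   ] gap 0.01
```

View pics/u2.png

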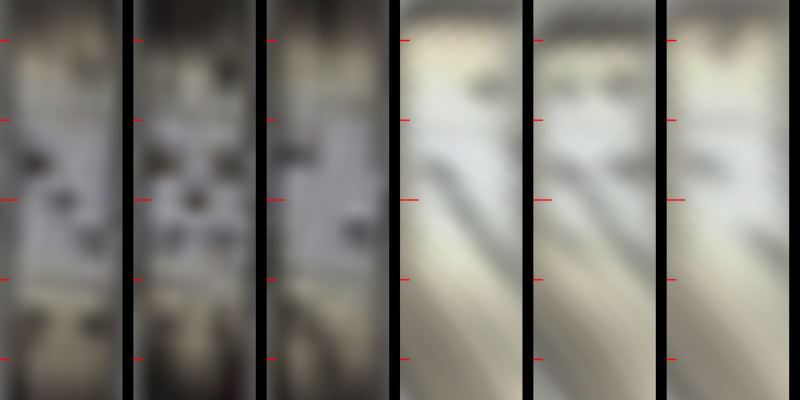

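The left wheel shows a 3 centred at row 200 and the middle a 5 centred at row 200. The right shows a 2 centred at about row 194, about 2° high. I'll measure this more finely using the patterns' point symmetry.

```bash
python3 - <<'E'
import cv2,numpy as np
im=cv2.resize(cv2.imread("pics/u2.png",0),(738,301)).astype(float)
for j,n in enumerate("LMR"):
    p=im[:,j*123+14:j*123+99]; p=p-cv2.GaussianBlur(p,(0,0),22)
    best=[]
    for dx in range(-8,9):
        w=p[:,8+dx:77+dx]
        for c in range(130,171):
            h=52;a=w[c-h:c+h+1]; best.append((np.corrcoef(a.ravel(),a[::-1,::-1].ravel())[0,1],(150-c)/2,dx))
    best.sort(reverse=True);print(n,best[:3])
E
```

```text
L [(np.float64(0.8796640237138404), -1.0, 2), (np.float64(0.8749817677345453), -0.5, 2), (np.float64(0.8712147521692147), -1.0, 3)]
M [(np.float64(0.8029463186485299), -1.0, 1), (np.float64(0.7990923510694764), -1.0, 2), (np.float64(0.7982820435817382), -0.5, 1)]
R [(np.float64(0.9390145455572603), 2.5, 0), (np.float64(0.9327586098168378), 2.5, 1), (np.float64(0.9283475100495865), 2.5, -1)]
```

```bash
python3 -m crank '0 0 0 -50 60 0 1;0 0 0 -99.5 120 0 1;0 0 0 -99.5 180 0 1;0 0 0 -99.5 240 0 1;0 0 0 -99.5 253 30 1;0 0 0 -99.5 253 65 1;0 0 0 -99.5 253 74 1;0 0 0 -99.5 253 74 1' >/dev/null; python3 ok.py && python3 -m crank '0 0 0 0 0 2 1;0 0 0 0 0 4 1;0 0 0 0 0 5 1;0 0 0 0 0 5 1' >/dev/null; python3 ok.py
```

```text
t 16.65 safe mm [ 32.  -49.4 127.8] F [0.5 0.3 0.6] yaw 94.74 z [-0.001  0.    -1.   ] gap 0.0
t 17.15 safe mm [ 32.8 -49.9 124.8] F [-0.7  0.6  5. ] yaw 94.73 z [ 0.002 -0.001 -1.   ] gap 0.0
```

```bash
python3 -m crank '0 0 0 0 0 1 1;0 0 0 0 0 2 1;0 0 0 0 0 2 1' >/dev/null; python3 ok.py;  python3 -m crank '0 0 0 0 -1 0 1;0 0 0 0 -2 0 1;0 0 0 0 -2.5 0 1;0 0 0 0 -2.5 0 1' >/dev/null; python3 ok.py
```

```text
t 17.52 safe mm [ 33.  -50.  123.7] F [-3.   0.9 11.1] yaw 94.73 z [ 0.003 -0.001 -1.   ] gap 0.01
t 18.02 safe mm [ 32.2 -50.1 124.2] F [2.  1.8 8.1] yaw 94.72 z [ 0.007 -0.001 -1.   ] gap 0.01
```

```bash
python3 -m crank '0 0 0 0 -1 0 1;0 0 0 0 -2 0 1;0 0 0 0 -2 0 1' >/dev/null; python3 ok.py; python3 -m crank '0 0 0 0 0 -15 1;0 0 0 0 0 -70 1;0 0 0 0 -60 -80 1;0 0 0 0 -120 -80 1;0 0 0 0 -180 -80 1;0 0 0 0 -240 -80 1;0 0 0 0 -250 -80 1;0 0 0 0 -250 -80 1' >/dev/null; python3 ok.py;python3 -c "
from unw import *
unw('u3',tops=(125.5,120,125))
im=cv2.resize(cv2.imread('pics/u3.png',0),(738,301)).astype(float)
for j,n in enumerate('LMR'):
    p=im[:,j*123+14:j*123+99]; p=p-cv2.GaussianBlur(p,(0,0),22)
    best=[]
    for dx in range(-8,9):
        w=p[:,8+dx:77+dx]
        for c in range(130,171):
            h=52;a=w[c-h:c+h+1]; best.append((np.corrcoef(a.ravel(),a[::-1,::-1].ravel())[0,1],(150-c)/2,dx))
    best.sort(reverse=True);print(n,best[0])
"
```

```text
t 18.4 safe mm [ 30.2 -50.1 124.2] F [3.6 1.8 9.1] yaw 94.72 z [ 0.007 -0.001 -1.   ] gap 0.0
t 19.4 safe mm [-222.2  -50.1  202.1] F [ 0.7 -0.2 -0.6] yaw 94.66 z [ 0.002 -0.001 -1.   ] gap -0.0
L (np.float64(0.8942632443952792), -0.5, 2)
M (np.float64(0.8087482948901431), -1.0, 1)
R (np.float64(0.8542617917320452), -2.5, -1)
```

The wheels now read within about 1.5° of the middle reference. Next is the bolt: I'll come down to the right of the knob.

```bash
python3 -m crank '0 0 0 2 60 0 1;0 0 0 2 120 0 1;0 0 0 2 163 0 1;0 0 0 2 163 40 1;0 0 0 2 163 70 1;0 0 0 2 163 80 1;0 0 0 2 163 90 1;0 0 0 2 163 90 1' >/dev/null; python3 ok.py; python3 -m crank '0 0 0 4 0 0 1;0 0 0 8 0 0 1;0 0 0 10 0 0 1;0 0 0 10 0 0 1' >/dev/null; python3 ok.py
```

```text
t 20.5 safe mm [-59.1 -47.6 111.2] F [ 0.3 -0.1 -0.5] yaw 94.74 z [-0.  0. -1.] gap 0.01
t 21.0 safe mm [-59.3 -37.4 111.5] F [-0.2  0.  -0.8] yaw 94.75 z [ 0.001 -0.    -1.   ] gap 0.01
```

```bash
python3 -m crank '0 0 0 2 0 0 1;0 0 0 4 0 0 1;0 0 0 6 0 0 1;0 0 0 8 0 0 1;0 0 0 10 0 0 1' >/dev/null; python3 ok.py; python3 -m crank '0 0 0 2 0 0 1;0 0 0 4 0 0 1;0 0 0 6 0 0 1;0 0 0 8 0 0 1;0 0 0 10 0 0 1' >/dev/null; python3 ok.py;python3 -m crank '0 0 0 2 0 0 1;0 0 0 4 0 0 1;0 0 0 6 0 0 1;0 0 0 8 0 0 1;0 0 0 10 0 0 1' >/dev/null; python3 ok.py
```

```text
t 21.62 safe mm [-59.4 -27.6 111.3] F [-0.1 -1.7  0.2] yaw 94.73 z [ 0. -0. -1.] gap 0.01
t 22.25 safe mm [-59.4 -17.5 111.3] F [ 0.  -1.7  0.7] yaw 94.73 z [ 0. -0. -1.] gap 0.01
t 22.88 safe mm [-59.4  -7.5 111.2] F [ 1.1 -2.9  0.2] yaw 94.73 z [ 0. -0. -1.] gap 0.0
```

```bash
cat >oy.py <<'E'
import sys;from h import *;st();sys.exit(int(np.hypot(*bot.read_state()["force"][:2])>5))
E
m(){ :; }
python3 -m crank '0 0 0 2 0 0 1;0 0 0 4 0 0 1;0 0 0 6 0 0 1;0 0 0 7 0 0 1' >/dev/null; python3 oy.py && python3 -m crank '0 0 0 1 0 0 1;0 0 0 2 0 0 1' >/dev/null && python3 oy.py && python3 -m crank '0 0 0 1 0 0 1;0 0 0 2 0 0 1' >/dev/null && python3 oy.py && python3 -m crank '0 0 0 1 0 0 1;0 0 0 2 0 0 1' >/dev/null && python3 oy.py && python3 -m crank '0 0 0 1 0 0 1;0 0 0 2 0 0 1' >/dev/null && python3 oy.py && python3 -m crank '0 0 0 1 0 0 1;0 0 0 2 0 0 1' >/dev/null && python3 oy.py && python3 -m crank '0 0 0 1 0 0 1;0 0 0 2 0 0 1' >/dev/null && python3 oy.py
```

```text
t 23.38 safe mm [-59.4  -0.5 111.3] F [ 1.8 -1.7  0.4] yaw 94.73 z [ 0.  0. -1.] gap 0.01
t 23.62 safe mm [-59.4   1.4 111.3] F [ 1.9 -0.1  0.9] yaw 94.73 z [ 0. -0. -1.] gap -0.0
t 23.88 safe mm [-59.4   3.4 111.2] F [ 1.2 -1.4  1.5] yaw 94.73 z [ 0. -0. -1.] gap 0.0
t 24.12 safe mm [-59.4   3.9 111.3] F [  2.  -11.7   0.5] yaw 94.76 z [ 0.    -0.003 -1.   ] gap 0.01
```

The force jumped to about 12 N at y≈+3.9, which is the end stop. I'll back off, lift clear and check.

```bash
python3 -m crank '0 0 0 -8 0 0 1;0 0 0 -12 0 0 1;0 0 0 -12 0 -40 1;0 0 0 -12 0 -90 1;0 0 0 -12 -60 -90 1;0 0 0 -12 -120 -90 1;0 0 0 -12 -170 -90 1;0 0 0 -12 -170 -90 1' >/dev/null; python3 oy.py; python3 -c "
from unw import *
unw('u4',tops=(125.5,120,125))
a=cv2.imread('pics/u4_top.png')[162:234,258:348];b=cv2.imread('pics/u4_scene.png')[162:250,268:382]
u=cv2.imread('pics/u4.png')[:,:400]
cv2.imwrite('pics/f.png',np.vstack([np.hstack([cv2.resize(a,(400,320),interpolation=2),cv2.resize(b,(400,320),interpolation=2)]),np.hstack([cv2.resize(u,(400,280)),np.zeros((280,400,3),np.uint8)])]))"
```

```text
t 25.12 safe mm [-232.    -5.9  200.7] F [ 0.9 -0.8  0.4] yaw 94.66 z [ 0.  0. -1.] gap 0.01
```

View pics/f.png

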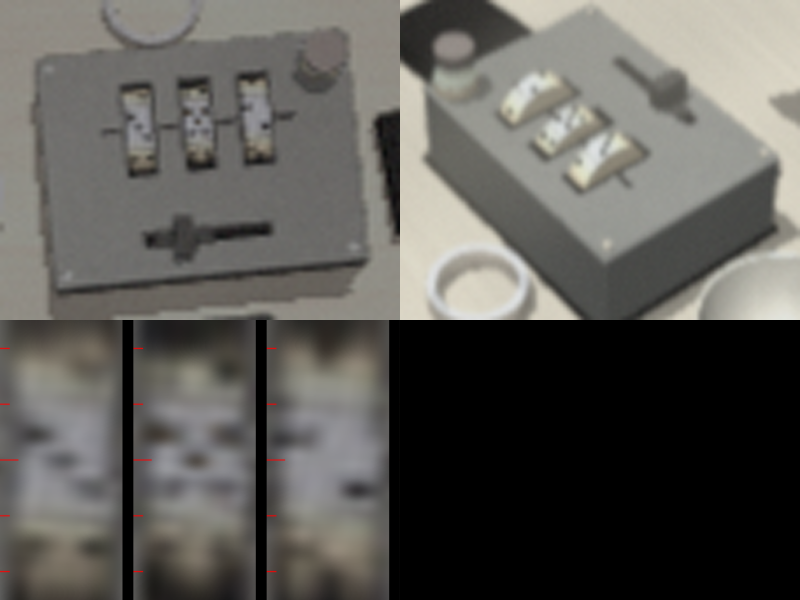

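The wheels read 3, 5 and 2, centred at about row 460. The knob is at the left end of its slot at (183,238), and the jar is untouched. I'll hand it in.

```bash
python3 -c "
from station import bot;print(bot.sign_off())"
```

```text
the job is handed in; nothing more can be done
None
```

The wheels now read 3, 5 and 2 and the bolt is pushed left to its end stop; the highest force I read was about 12 N, nothing else was seen to move, and the job was handed in at about 25 s.

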